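# Make up two practical kits in the teaching laboratory

### The job

Make up the two practical kits from the stock in the middle of the bench. Narrow two-compartment tray: the slide box lying flat, right way up, in the long compartment, and the tall amber bottle standing in the short one. Broad three-compartment tray: the wide glass jar standing in the large compartment, and the brass hose fitting and the smaller rubber bung standing in the two small ones, one in each, either way round; do not drop the glass bottle or the jar, and leave the short bottle and the big bung standing where they are.

Things in the scene. Friction and masses are not known exactly. Their poses are not given: they have to be found in the camera images.
- narrow_tray: Narrow steel tray, 180 mm (own x) by 68 mm (y), fixed, left or right of the stock, yaw within 0.35 rad. Floor 4 mm thick; walls 4 mm thick, tops 12 mm above the bench. Origin: centre of the underside, on the bench; z up. Cross wall at x = 22 to 26 mm; long compartment 108 by 60 mm centred at x = -32, y = 0 mm; short one 60 by 60 mm centred at x = +56, y = 0 mm.
- broad_tray: Broad steel tray, 152 mm (own x) by 128 mm (y), fixed, on the other side of the stock, yaw within 0.35 rad. Floor 4 mm thick; walls 4 mm thick, tops 12 mm above the bench. Origin: centre of the underside, on the bench; z up. Large compartment 84 (x) by 120 (y) mm centred at x = -30, y = 0 mm; two small ones 56 (x) by 58 (y) mm centred at x = +44, y = +31 and -31 mm.
- tall_bottle: Tall amber glass bottle with a black cap, standing: body diameter 36 mm, height 85 mm, straight-sided from 5 to 50 mm up, above that a narrow neck; 80 to 145 g. Origin: centre of the underside; z up. The stock, and some low things among it, stand in a loose three by three layout, at least 90 mm apart (centres).
- jar: Wide clear glass jar with a white lid, standing: diameter 56 mm, height 56 mm, straight-sided from 2 to 38 mm up, lid 54 mm wide; 90 to 160 g. Origin: centre of the underside; z up.
- fitting: Brass hose fitting standing on its hexagonal foot: foot 30 mm across its corners and 14 mm high, above it a straight round stem of 18 mm diameter up to 46 mm, total height 50 mm; 45 to 80 g. Origin: centre of the underside; z up.
- small_bung: Smaller black rubber bung, standing on its narrow end: diameter 23 mm at the bottom, 28 mm at the top, height 34 mm; 18 to 33 g. Origin: centre of the underside; z up.
- slide_box: Flat plastic box for microscope slides, grey below with a white lid (closed, does not open): 84 mm long (own x), 34 mm wide (own y), 30 mm high; 45 to 80 g; its long side lies within 0.5 rad of the world's x. Origin: centre of the underside; z up.
- short_bottle: Spare: short amber glass bottle with a black cap, standing: diameter 28 mm, height 58 mm. It is not part of a kit. Origin: centre of the underside; z up.
- big_bung: Spare: big black rubber bung, standing on its narrow end: diameter 37 mm at the bottom, 44 mm at the top, height 42 mm. It is not part of a kit. Origin: centre of the underside; z up.
Not all that is in view belongs to the job. Several things have the shape of the jar; the one meant has the colours described above. Leave any pink look-alike of the big_bung alone.

How it is judged:
By the outcome, as a careful person would: the job done as asked, in the order asked, and still so for the second after the job is handed in, with the robot touching nothing.
It also fails if it takes over 128 s, if anything falls off the work surface, if the arm or the gripper's body presses on something with over 40 N, if the wrist force passes 120 N, or if a joint passes its speed limit or range.

### The arm

A 7-joint arm with a two-finger parallel gripper is mounted at the origin on the work surface. World frame = base frame: x ahead of the robot, y to its left, z up, the work surface at z = 0. Lengths are in mm, angles in rad, forces in N, time in s.
With the tool pointing down it reaches from about 400 to 875 mm from the base axis. Payload 19.3 kg.
Tool frame: the origin (TCP) lies at the very end of the fingers, on their centre line; the grasp point (between the pads) lies 19 mm behind it (grip_point_offset is the z of the grasp point in the tool frame, in mm); z points along the fingers, x is the direction in which the jaws open and shut, and the axes are right-handed (so a half turn about z gives the same grasp; the last joint's range is limited). The gripper opens to 85 mm and grips with 20 to 120 N. Pads are 22 mm wide; open, the fingers measure 114 mm over their backs; the gripper's body (76 mm by 85 mm) begins 54 mm behind the grasp point. The pads swing forward as they close: fully open they stand 13 mm farther back than shut.
Start: joints at [-1.255, 0.521, -0.036, 1.599, 0.021, 1.021, -0.113], TCP at [235.205, 579.045, 231.291] pointing down, gripper open.
Joint ranges: [-2.91, 2.91], [-0.3, 2.13], [-1.5, 1.42], [0.17, 2.43], [-1.26, 4.41], [0.16, 1.93], [-2.52, 2.52]. Speed limits (rad/s): [1.89, 1.89, 2.39, 2.39, 3.01, 3.01, 3.01].

### API

Orientations are given as a 3x3 rotation matrix whose columns are the frame's x, y, z axes.
In Python, from workcell import movep, movel, goto_joints, open_gripper, clamp, wait, inverse_kinematics, read_state, camera, PlanningError, finish_job, grip_point_offset gives the robot as it stands. Calls block until the motion is done:
- movep(position, orientation): joint-space move of the TCP to a pose.
- movel(position, frame=None, max_speed=150, guard=None): straight line of the TCP; frame=None keeps the orientation; max_speed is the mean speed in mm/s. With guard (N) it stops when the force on the tool has changed by that much, and returns True; else False.
- goto_joints(angles): joint-space move.
- open_gripper() and clamp(): open the fingers fully, or close them until they stop; the grip force is fixed at half the most.
- wait(seconds).
- inverse_kinematics(position, orientation): joint angles nearest the present ones, or None.
- read_state(): the state.
- camera(name): name is "side" or "top"; returns a dict with "image" (480x640x3 uint8, blue, green, red), "range_z" (480x640 float32, mm along the optical axis (not along the pixel's ray), 0 where there is no reading), "fx", "fy", "cx", "cy" (pixels), "dist_coeffs" ([k1, k2, p1, p2, k3] as OpenCV has them; the pictures are not rectified), "cam_to_world" (4x4, takes a point from camera to world coordinates). Camera axes: x right, y up, looking along -z (the intrinsics and any distortion apply to the point x, -y, -z); pixel columns grow to the right and rows downward; lengths in mm; the calibration is good to about 2 mm. A picture is of the moment at which its call begins.
A pose or a line that the arm cannot do raises PlanningError and nothing moves.
- finish_job(): hands the job in, once; it reports no verdict.
The state is a dict: "time": time; "qpos": joint angles; "qvel": joint speeds; "joint_efforts": joint torques, N m; "eef_pos": TCP position; "tool_rot": TCP orientation; "ft_force": force on the tool from outside, world axes, zero at the start; "torque": the same for the moment, N m; "finger_gap": finger opening in mm.
Only numpy, scipy, OpenCV 4.12 (cv2) and the standard library are available. Lean on these libraries where they do the work, as an engineer would, in place of code of your own. Each camera call takes 0.05 s, during which the arm holds its last target.

## Working session

There is one attempt and no reset: what is moved stays moved. The work goes in short steps, each a Python script; the robot and the scene stay as the last script left them, time stands still between calls to the robot, and variables do not carry over. Pictures are saved under pics/ and viewed, and the job is handed in when it is done.

```bash
mkdir -p pics; ls
python3 - <<'E'
from workcell import *
import cv2,numpy as np,pickle
for n in("top","side"):
    c=camera(n);cv2.imwrite(f"pics/{n}0.png",c["image"]);pickle.dump(c,open(f"{n}0.pkl","wb"))
    print(n,c["fx"],c["fy"],c["cx"],c["cy"],c["dist_coeffs"],np.round(c["cam_to_world"],3).tolist())
s=read_state();print(s["time"],s["eef_pos"],s["tool_rot"],s["finger_gap"],grip_point_offset)
E
```

```text
pics
top 541.170766067881 541.170766067881 321.3693998800802 243.439674223943 [-0.03047327  0.          0.          0.          0.        ] [[-0.023, 0.995, -0.093, 500.124], [-1.0, -0.024, -0.006, 10.793], [-0.008, 0.093, 0.996, 1031.727], [0.0, 0.0, 0.0, 1.0]]
side 543.9627210572454 543.9627210572454 317.29635773613217 236.36889851793123 [0.01247496 0.         0.         0.         0.        ] [[0.985, 0.103, -0.14, 439.756], [-0.174, 0.602, -0.78, -797.227], [0.004, 0.792, 0.611, 650.932], [0.0, 0.0, 0.0, 1.0]]
0.1 [235.10104985 578.78100501 230.79506763] [[ 3.76314294e-01  9.26492017e-01 -3.07919075e-04]
 [ 9.26491545e-01 -3.76314414e-01 -9.37888506e-04]
 [-9.84820599e-04  6.76564312e-05 -9.99999513e-01]] 85.52239329011746 -18.700000000000003
```

View pics/top0.png

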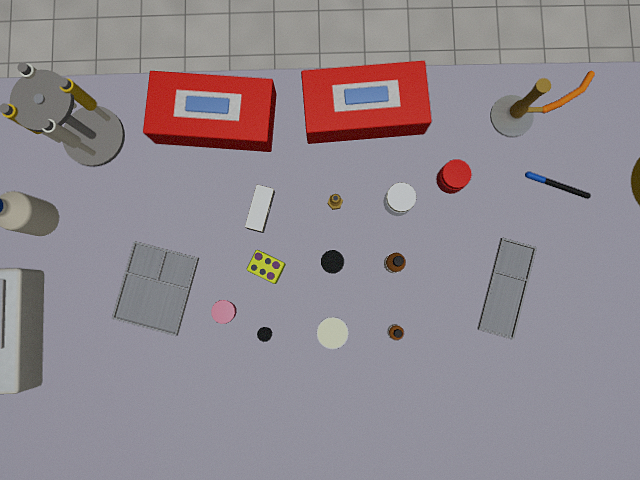

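View pics/side0.png

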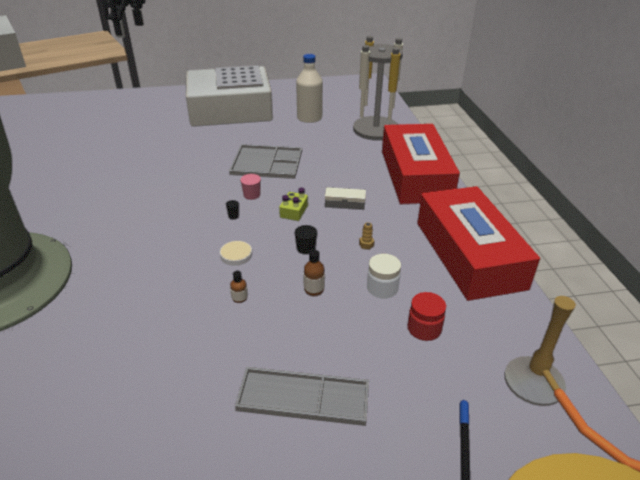

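The top view shows the broad tray at (155,288) and the narrow tray at (507,288). The stock is the slide box (260,208), fitting (335,201), tall bottle (395,262) and small bung (264,334). The spares are the big bung (332,262) and short bottle (396,332). 

Jar candidates are the white-lidded one (400,198) and the red one (454,176); the white lid fits the description. The pink one at (223,311) is the bung look-alike. I'll confirm these in enlarged crops.

```bash
cat > h.py <<'E'
import numpy as np,cv2,pickle
def ray(c,u,v):
    K=np.array([[c["fx"],0,c["cx"]],[0,c["fy"],c["cy"]],[0,0,1]])
    p=cv2.undistortPoints(np.array([[[u,v]]],float),K,np.array(c["dist_coeffs"],float))[0,0]
    T=np.array(c["cam_to_world"]);return T[:3,3],T[:3,:3]@np.array([p[0],-p[1],-1.])
def at_z(c,u,v,z):
    o,d=ray(c,u,v);return (o+d*(z-o[2])/d[2])
def at_depth(c,u,v):
    o,d=ray(c,u,v);return o+d*float(c["range_z"][int(round(v)),int(round(u))])
def proj(c,P):
    T=np.linalg.inv(np.array(c["cam_to_world"]));K=np.array([[c["fx"],0,c["cx"]],[0,c["fy"],c["cy"]],[0,0,1]])
    q=(T[:3,:3]@np.atleast_2d(P).astype(float).T).T+T[:3,3];q=q*[1,-1,-1]
    return cv2.projectPoints(q,np.zeros(3),np.zeros(3),K,np.array(c["dist_coeffs"],float))[0][:,0]
def crop(im,u0,v0,u1,v1,s,name):
    o=cv2.resize(im[v0:v1,u0:u1],None,fx=s,fy=s,interpolation=cv2.INTER_CUBIC)
    for u in range((u0+9)//10*10,u1,10):
        cv2.line(o,(int((u-u0+.5)*s),0),(int((u-u0+.5)*s),6 if u%50 else 14),(0,255,0),1)
        if u%20==0: cv2.putText(o,str(u),(int((u-u0)*s)-8,24),0,.35,(0,255,0),1)
    for v in range((v0+9)//10*10,v1,10):
        cv2.line(o,(0,int((v-v0+.5)*s)),(6 if v%50 else 14,int((v-v0+.5)*s)),(0,255,0),1)
        if v%20==0: cv2.putText(o,str(v),(8,int((v-v0)*s)+8),0,.35,(0,255,0),1)
    cv2.imwrite(f"pics/{name}.png",o)
E
python3 - <<'E'
from h import *
c=pickle.load(open("top0.pkl","rb"));im=c["image"]
crop(im,235,170,475,350,3.3,"stock");crop(im,105,235,205,340,5.5,"broad");crop(im,470,230,545,345,5,"narrow")
E
```

```text
(no output)
```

View pics/stock.png

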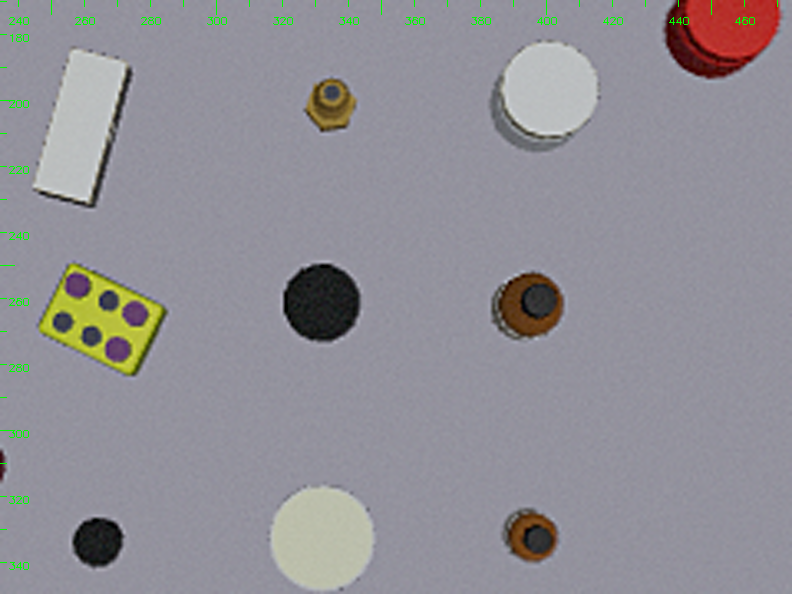

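View pics/broad.png

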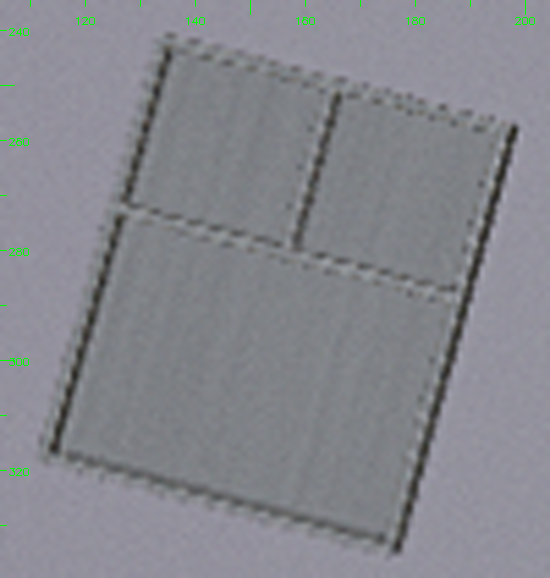

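View pics/narrow.png

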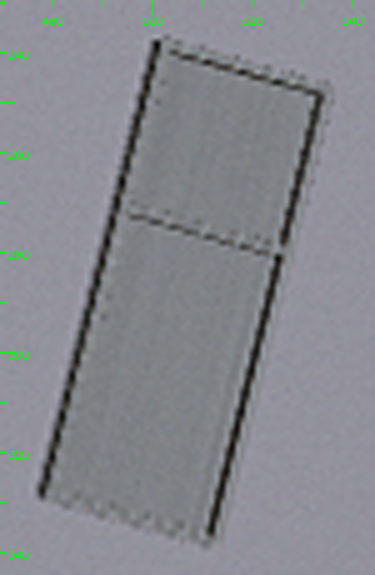

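White-lidded clear jar at (401,197) confirmed: white lid over a clear/grey body. The red one differs in colour. Next I'll measure and fit the trays with a wireframe check.

```bash
cat > meas.py <<'E'
from h import *
from scipy.optimize import least_squares
c=pickle.load(open("top0.pkl","rb"));im=c["image"].copy()
S=3.3
def st(x,y): return 235+(x+.5)/S-.5,170+(y+.5)/S-.5
for n,x,y,z in [("jar",549,89,56),("tall",540,300,85),("fitting",331,92,50),("small",98,542,34),("big",321,303,42),("short",538,539,58)]:
    u,v=st(x,y);print(n,np.round([u,v],1),at_z(c,u,v,z).round(1),"depth",at_depth(c,u,v).round(1))
q=np.array([at_z(c,*st(x,y),30) for x,y in [(73,49),(131,66),(93,207),(34,189)]])
e=(q[0]-q[3]+q[1]-q[2]);print("box",q.mean(0).round(1),"yaw",np.arctan2(e[1],e[0]),np.linalg.norm(e[:2])/2,np.linalg.norm(q[0]-q[1]))
def fit(name,pts,L,W):
    q=np.array([at_z(c,u,v,12)[:2] for u,v in pts]) 
    loc=np.array([[L/2,W/2],[L/2,-W/2],[-L/2,-W/2],[-L/2,W/2]])
    f=lambda p:(loc@np.array([[np.cos(p[2]),np.sin(p[2])],[-np.sin(p[2]),np.cos(p[2])]])+p[:2]-q).ravel()
    r=least_squares(f,[*q.mean(0),0]);print(name,r.x.round(4),"res",r.fun.round(1));return r.x
# image top = +x, left=+y : order TL,TR,BR,BL
B=fit("broad",[(134.9,241.4),(198.7,257.6),(177.3,335.2),(112.7,318.5)],152,128)
N=fit("narrow",[(501,237.6),(535.2,247.6),(511.6,338.6),(477.9,329)],180,68)
def draw(im,p,segs):
    for a in segs:
        a=np.array(a);R=np.array([[np.cos(p[2]),-np.sin(p[2])],[np.sin(p[2]),np.cos(p[2])]])
        w=(R@a.T).T+p[:2];w=np.c_[w,np.full(len(w),12)]
        cv2.polylines(im,[np.round(proj(c,w)*8+.0).astype(int)],True,(0,0,255),1,cv2.LINE_AA,3)
rc=lambda x0,x1,y0,y1:[(x0,y0),(x1,y0),(x1,y1),(x0,y1)]
draw(im,B,[rc(-76,76,-64,64),rc(-72,12,-60,60),rc(16,72,2,60),rc(16,72,-60,-2)])
draw(im,N,[rc(-90,90,-34,34),rc(-86,22,-30,30),rc(26,86,-30,30)])
crop(im,105,235,205,340,5.5,"broad2");crop(im,470,230,545,345,5,"narrow2")
E
python3 meas.py
python3 - <<'E'
from h import *
c=pickle.load(open("side0.pkl","rb"));crop(c["image"],215,150,455,340,3.3,"side_stock")
E
```

```text
jar [401.  196.6] [ 673.9 -131.    56. ] depth [ 673.9 -131.    55.7]
tall [398.3 260.6] [ 555.5 -117.7   85. ] depth [ 555.3 -117.3   88.2]
fitting [335.  197.5] [676.2 -10.5  50. ] depth [676.  -10.5  50.9]
small [264.3 333.9] [430.2 124.5  34. ] depth [430.3 124.4  35.5]
big [331.9 261.5] [559.3  -2.1  42. ] depth [559.2  -2.1  43.3]
short [397.7 333. ] [ 428.  -115.7   58. ] depth [ 428.1 -115.6   59.2]
box [662.9 130.4  30. ] yaw -0.2783572001797122 83.27259956723258 34.644876556637534
broad [ 5.188569e+02  3.311504e+02 -2.728000e-01] res [ 1.1  0.6  0.4 -0.5 -1.2 -0.4 -0.3  0.4]
narrow [ 5.034291e+02 -3.295096e+02 -3.043000e-01] res [ 0.9  0.1  1.1 -0.8 -1.5 -1.  -0.5  1.7]
```

View pics/broad2.png

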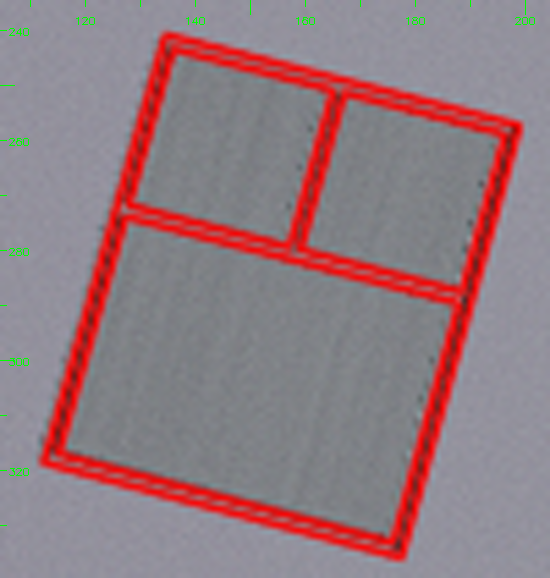

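View pics/narrow2.png

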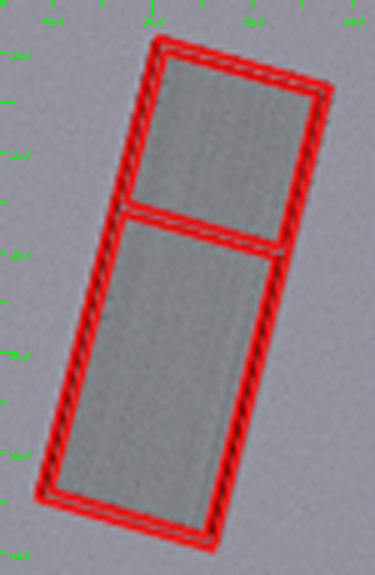

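View pics/side_stock.png

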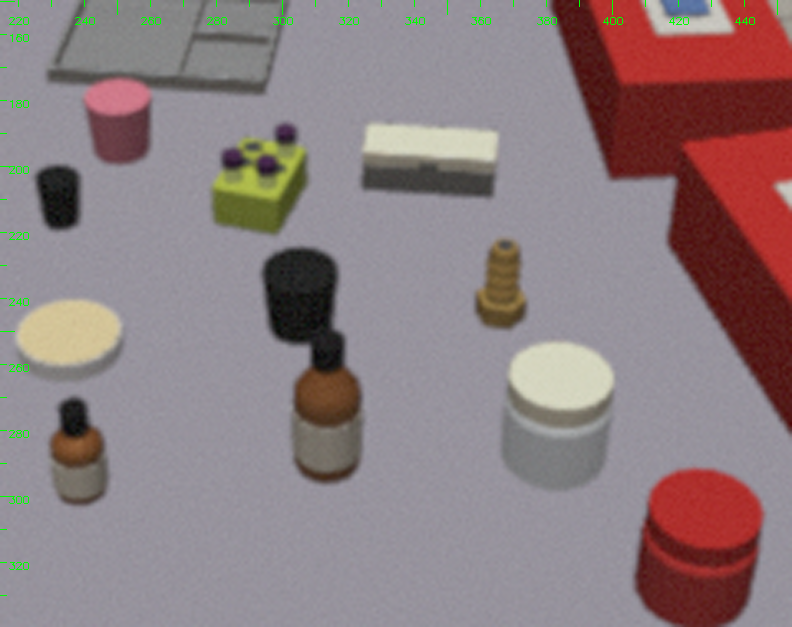

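Wireframes sit on both trays. The side crop shows the white lid on a clear jar body at (385,265), and the slide box right way up, white over grey, at (346,198). I'll cross-check positions with the side camera and test reachability, without moving.

```bash
cat > plan.py <<'E'
import numpy as np
from math import cos,sin,pi
B=(518.9,331.2,-0.2728);N=(503.4,-329.5,-0.3043)
def loc(p,x,y): return np.array([p[0]+cos(p[2])*x-sin(p[2])*y,p[1]+sin(p[2])*x+cos(p[2])*y])
def R(a): return np.array([[cos(a),sin(a),0],[sin(a),-cos(a),0],[0,0,-1.]])
# name: pick xy, pick jaw angle, t (TCP above underside), place xy, place jaw angle
P={"box":((662.9,130.4),-0.278+pi/2,10,loc(N,-32,0),N[2]+pi/2),
"tall":((555.5,-117.7),pi/2,18,loc(N,56,0),N[2]+pi/2),
"jar":((673.9,-131.),0.35,7,loc(B,-36,10),B[2]),
"fitting":((676.2,-10.5),pi/2,17,loc(B,44,31),B[2]+pi/2),
"small":((430.2,124.5),-0.48,10,loc(B,44,-31),B[2])}
E
python3 - <<'E'
from h import *
from plan import *
from workcell import *
c=pickle.load(open("side0.pkl","rb"))
for n,x,y,z in [("jar",561,379,56),("tall",328,337,85),("fitting",505,244,50),("small",58,177,34)]:
    u,v=215+x/3.3-.35,150+y/3.3-.35;print(n,at_z(c,u,v,z).round(1),P[n][0])
t=pickle.load(open("top0.pkl","rb"));print("pink",at_z(t,223,311,42),"red",at_z(t,455,174,56))
for n,(xy,a,tt,pxy,pa) in P.items():
  for nm,(q,b) in {"pick":(xy,a),"place":(pxy,pa)}.items():
    for k in(0,pi,-pi):
      if k==-pi: continue
      s=[]
      for z in(tt+4,160):
        j=inverse_kinematics([*q,z],R(b+k)); s.append(None if j is None else round(float(j[6]),2))
      print(n,nm,np.round(q,1),k,s)
E
```

```text
jar [ 674.4 -132.9   56. ] (673.9, -131.0)
tall [ 557.2 -114.6   85. ] (555.5, -117.7)
fitting [677.3  -7.3  50. ] (676.2, -10.5)
small [431.5 126.7  34. ] (430.2, 124.5)
pink [473.67585141 198.42682488  42.        ] red [ 713.50598096 -231.59113841   56.        ]
box pick [662.9 130.4] 0 [1.02, 1.07]
box pick [662.9 130.4] 3.141592653589793 [-1.57, -1.68]
box place [ 472.9 -319.9] 0 [1.78, 2.12]
box place [ 472.9 -319.9] 3.141592653589793 [-0.81, -0.67]
tall pick [ 555.5 -117.7] 0 [1.63, 1.85]
tall pick [ 555.5 -117.7] 3.141592653589793 [-0.82, -0.95]
tall place [ 556.8 -346.3] 0 [1.82, 2.01]
tall place [ 556.8 -346.3] 3.141592653589793 [-0.83, -0.64]
jar pick [ 673.9 -131. ] 0 [0.68, 0.71]
jar pick [ 673.9 -131. ] 3.141592653589793 [-1.87, -1.92]
jar place [486.9 350.5] 0 [-0.78, -0.79]
jar place [486.9 350.5] 3.141592653589793 [1.78, 1.92]
fitting pick [676.2 -10.5] 0 [1.48, 1.55]
fitting pick [676.2 -10.5] 3.141592653589793 [-1.05, -1.17]
fitting place [569.6 349.2] 0 [0.64, 0.65]
fitting place [569.6 349.2] 3.141592653589793 [-1.94, -2.03]
small pick [430.2 124.5] 0 [-0.43, -0.61]
small pick [430.2 124.5] 3.141592653589793 [1.84, 2.13]
small place [552.9 289.5] 0 [-0.64, -0.64]
small place [552.9 289.5] 3.141592653589793 [1.95, 2.07]
```

Both cameras agree within about 3 mm, so I'll average them. First the slide box.

```bash
cat > act.py <<'E'
from plan import *
from workcell import *
import cv2
P["jar"]=((674.1,-132),)+P["jar"][1:];P["tall"]=((556.3,-116.2),)+P["tall"][1:]
P["fitting"]=((676.7,-9),)+P["fitting"][1:];P["small"]=((430.8,125.6),)+P["small"][1:]
def rep(m):
    s=read_state();print(m,"t",round(s["time"],1),"p",np.round(s["eef_pos"],1),"F",np.round(s["ft_force"],1),"gap",round(s["finger_gap"],1))
def pick(n,k,hi=150):
    xy,a,t,_,_=P[n];o=R(a+k)
    movep([*xy,hi],o);rep("above")
    g=movel([*xy,t],max_speed=110,guard=10);rep(f"down hit={g}")
    if g: return False
    clamp();rep("clamped")
    movel([*xy,t+25],max_speed=60);movel([*xy,hi],max_speed=180);rep("lifted")
    return True
def place(n,k,hi=150,xy=None):
    _,_,t,p,a=P[n];p=p if xy is None else xy
    movep([*p,hi],R(a+k));rep("over")
    movel([*p,t+25],max_speed=150)
    g=movel([*p,t+4.6],max_speed=40,guard=6);rep(f"set hit={g}")
def let(hi=150):
    open_gripper();p=read_state()["eef_pos"]
    movel([p[0],p[1],hi],max_speed=150);rep("released")
def pic(cam,name): cv2.imwrite(f"pics/{name}.png",camera(cam)["image"])
E
python3 - <<'E'
from act import *
pick("box",pi); pic("side","box_lift")
E
```

```text
above t 2.3 p [662.7 131.4 149.9] F [-0.4  0.9  0.2] gap 85.5
down hit=False t 3.8 p [663.3 130.5  10.7] F [ 0.9 -0.3  0.6] gap 85.3
clamped t 4.3 p [663.1 130.5  10.4] F [-0.7  0.3  6.6] gap 32.9
lifted t 5.7 p [662.3 130.5 148.9] F [ 0.3 -0.1 -1.2] gap 32.8
```

View pics/box_lift.png

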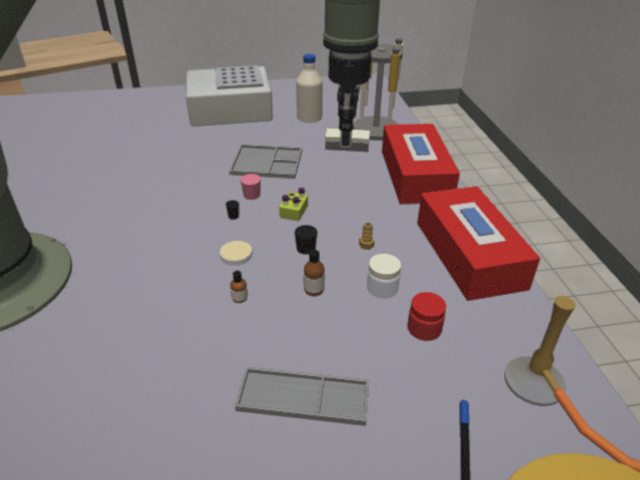

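The box is held level in the jaws at (347,138). Placing it.

```bash
python3 - <<'E'
from act import *
place("box",pi); let()
movep([480,-150,220],R(pi/2+pi)); pic("top","box_t");pic("side","box_s");rep("end")
E
python3 - <<'E'
import cv2
a=cv2.imread("pics/box_t.png")[225:345,460:550];b=cv2.imread("pics/box_s.png")[340:440,220:390]
a=cv2.resize(a,None,fx=4,fy=4);b=cv2.resize(b,None,fx=2.4,fy=2.4)
import numpy as np
o=np.zeros((480,770,3),np.uint8);o[:480,:360]=a;o[:240,362:770]=b;cv2.imwrite("pics/box_c.png",o)
E
```

```text
over t 7.5 p [ 473.7 -319.   149.9] F [-0.1  0.5 -0.9] gap 33.0
set hit=True t 8.9 p [ 472.7 -319.7   14.4] F [-1.7  1.9 11.8] gap 32.7
released t 10.6 p [ 472.2 -319.1  149.3] F [0.4 0.1 0. ] gap 85.5
end t 11.4 p [ 479.7 -151.1  219.5] F [0.2 0.1 0.4] gap 85.4
```

View pics/box_c.png

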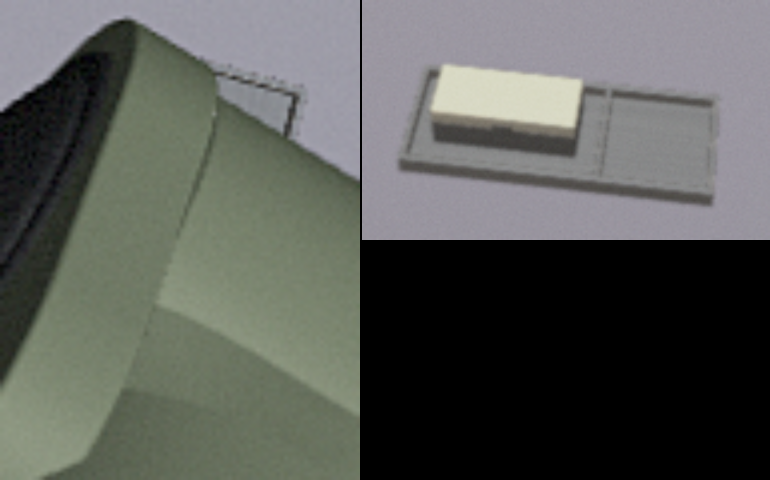

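The side view shows the box flat, lid up, inside the long compartment, though the arm blocks the top view. Next the tall bottle, with a picture after the lift.

Run:
```python
from act import *
pick("tall",pi,hi=170); pic("side","tall_lift")
```

```text
above t 11.9 p [ 556.  -117.2  168.8] F [-0.2 -0.6  0.1] gap 85.2
down hit=False t 13.4 p [ 556.6 -116.2   18.5] F [0.5 0.6 0.1] gap 85.4
clamped t 13.9 p [ 556.4 -116.2   18.4] F [-2.3  0.4  7.9] gap 34.6
lifted t 15.4 p [ 555.9 -116.   169. ] F [-0.6  0.2 -1.2] gap 34.4
```

View pics/tall_lift.png

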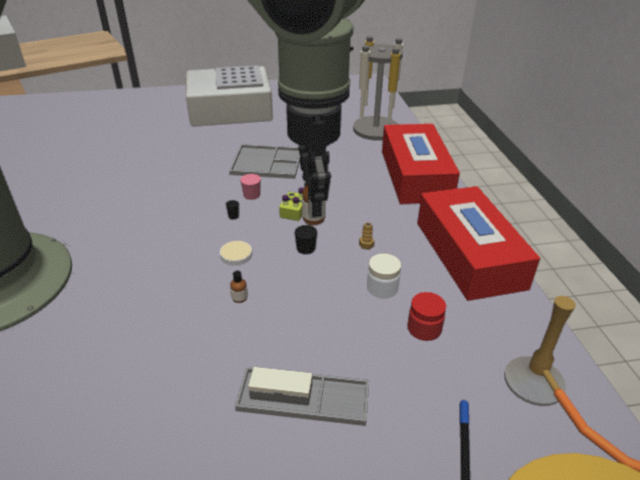

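The bottle hangs upright in the jaws at (315,205). Placing it.

```bash
python3 - <<'E'
from act import *
place("tall",pi,hi=170); let(hi=180)
movep([600,-20,200],R(pi/2+pi)); pic("side","tall_s");rep("end")
E
python3 - <<'E'
import cv2
b=cv2.imread("pics/tall_s.png")[290:440,220:400]
cv2.imwrite("pics/tall_c.png",cv2.resize(b,None,fx=3.5,fy=3.5))
E
```

```text
over t 16.3 p [ 556.8 -345.8  169.3] F [ 0.3  0.8 -2. ] gap 34.2
set hit=True t 17.9 p [ 556.6 -346.    22.4] F [-0.1 -0.1  8.9] gap 34.2
released t 19.6 p [ 556.  -345.4  179.1] F [ 0.3 -0.2  0. ] gap 85.2
end t 20.9 p [600.  -21.8 200. ] F [-0.5 -0.3  0.6] gap 85.6
```

View pics/tall_c.png

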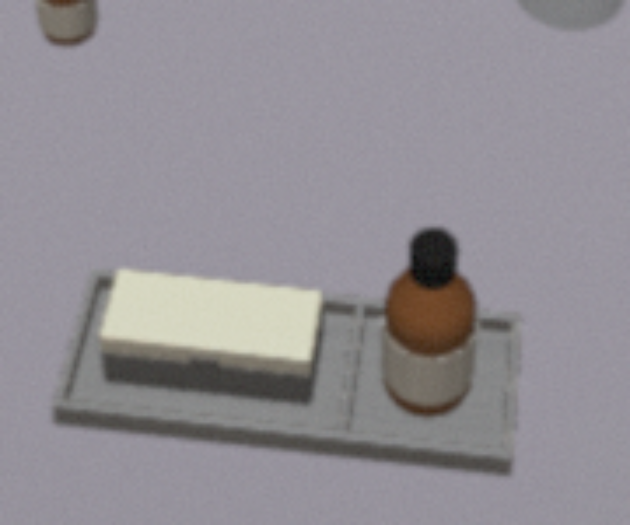

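The bottle stands in the short compartment, with the box flat beside it. Next the jar.

Run:
```python
from act import *
pick("jar",0); pic("side","jar_lift")
```

```text
above t 22.5 p [ 674.  -131.9  150. ] F [ 0.  -0.8 -0. ] gap 85.5
down hit=False t 24.0 p [ 674.6 -132.1    7.8] F [-0.  -0.3 -0.1] gap 85.3
clamped t 24.4 p [ 674.4 -132.     7.9] F [-2.6  0.7 10.9] gap 54.2
lifted t 25.8 p [ 673.5 -131.8  148.8] F [-0.8 -0.  -1.9] gap 54.1
```

View pics/jar_lift.png

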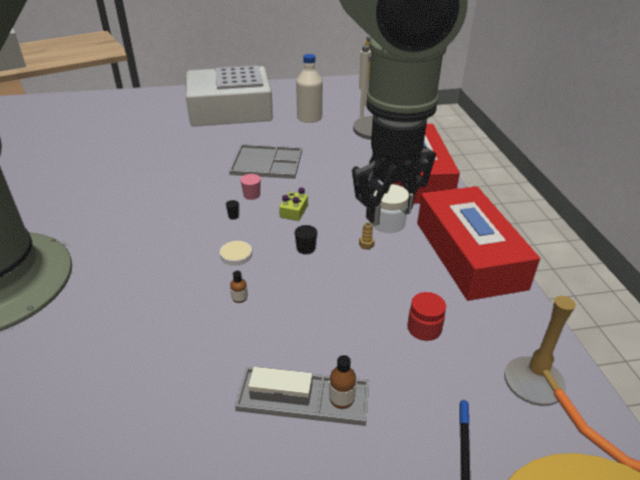

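The jar is held upright at (390,210). Placing it.

```bash
python3 - <<'E'
from act import *
place("jar",0); let()
movep([600,60,200],R(pi/2)); pic("side","jar_s");pic("top","jar_t");rep("end")
E
python3 - <<'E'
import cv2,numpy as np
b=cv2.resize(cv2.imread("pics/jar_s.png")[110:250,200:390],None,fx=2.1,fy=2.1)
a=cv2.resize(cv2.imread("pics/jar_t.png")[230:345,100:215],None,fx=3.4,fy=3.4)
h=max(a.shape[0],b.shape[0]);f=lambda i:cv2.copyMakeBorder(i,0,h-i.shape[0],0,0,0)
cv2.imwrite("pics/jar_c.png",np.hstack([f(a),f(b)]))
E
```

```text
over t 27.7 p [487.7 349.7 150. ] F [ 0.5  0.1 -1.4] gap 54.4
set hit=True t 29.1 p [486.7 350.5  11.9] F [-2.  -1.4 11.4] gap 54.5
released t 30.6 p [485.9 350.  149.2] F [ 0.8 -0.5 -1.3] gap 85.3
end t 32.6 p [599.9  60.6 199.8] F [0.2 0.1 0.7] gap 85.4
```

View pics/jar_c.png

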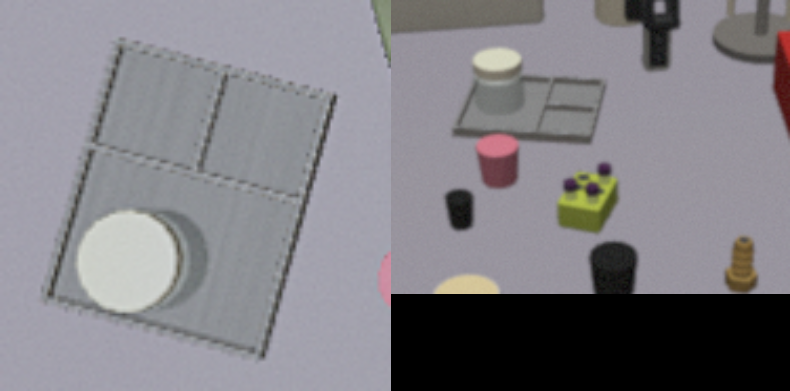

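The jar stands in the large compartment. Next the fitting.

Run:
```python
from act import *
pick("fitting",0); pic("side","fit_lift")
import cv2
cv2.imwrite("pics/fit_c.png",cv2.resize(cv2.imread("pics/fit_lift.png")[60:260,250:500],None,fx=3,fy=3))
```

```text
above t 33.1 p [676.6  -9.1 149.1] F [0.1 0.9 0.6] gap 85.2
down hit=False t 34.5 p [677.2  -9.   17.8] F [0.3 0.2 0.4] gap 85.4
clamped t 35.1 p [676.8  -9.   17.2] F [-0.8  0.6  4.5] gap 16.5
lifted t 36.4 p [676.1  -9.  148.9] F [ 0.3  0.  -1.5] gap 16.2
```

View pics/fit_c.png

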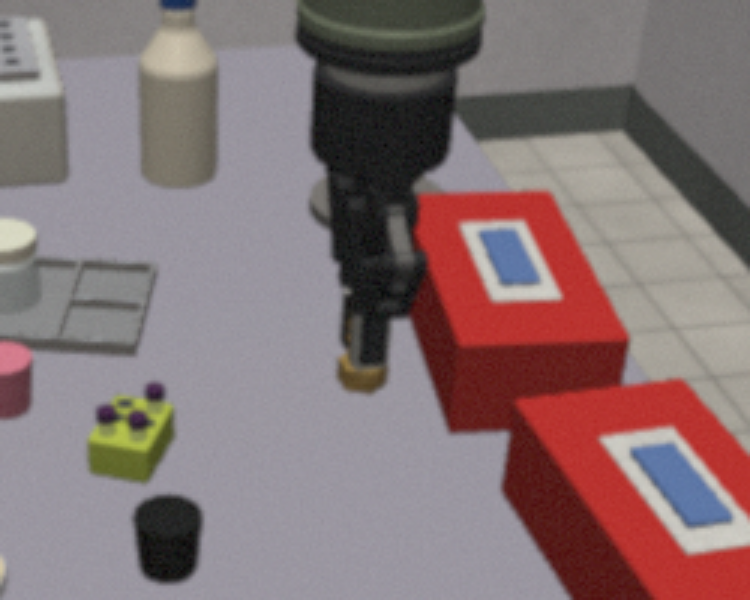

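The fitting is held, foot down. Placing it, then checking.

Run:
```python
from act import *
place("fitting",0); let()
movep([430.8,60,200],R(-0.48)); pic("side","f_s");pic("top","f_t");rep("end")
import cv2
b=cv2.resize(cv2.imread("pics/f_s.png")[110:250,200:390],None,fx=2.1,fy=2.1)
a=cv2.resize(cv2.imread("pics/f_t.png")[230:345,100:215],None,fx=3.4,fy=3.4)
h=max(a.shape[0],b.shape[0]);f=lambda i:cv2.copyMakeBorder(i,0,h-i.shape[0],0,0,0)
cv2.imwrite("pics/f_c.png",np.hstack([f(a),f(b)]))
```

```text
over t 37.9 p [570.5 347.7 149.8] F [ 0.1  0.1 -0.9] gap 15.9
set hit=True t 39.3 p [569.2 349.   21.2] F [-0.6 -0.8  8.1] gap 16.2
released t 41.0 p [568.5 348.5 149.1] F [ 0.7  0.2 -0.4] gap 85.4
end t 42.3 p [431.3  60.6 199.8] F [ 0.2 -0.4  0.5] gap 85.4
```

View pics/f_c.png

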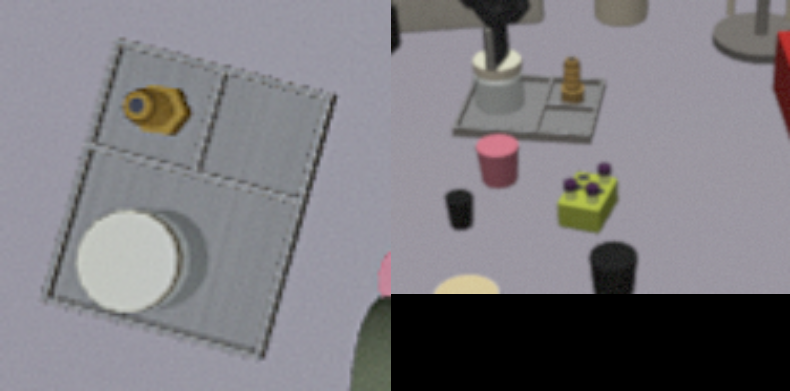

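The fitting stands in its compartment at crop (157,110). Now the small bung: its identity is clear, black and about 28 mm wide at (264,334), against the 44 mm big bung.

Run:
```python
from act import *
pick("small",0); pic("side","b_lift")
import cv2
cv2.imwrite("pics/b_c.png",cv2.resize(cv2.imread("pics/b_lift.png")[80:280,130:380],None,fx=3,fy=3))
```

```text
above t 42.7 p [430.5 126.3 149.1] F [ 1.3 -0.2 -0.6] gap 85.5
down hit=False t 44.1 p [431.1 125.7  10.5] F [-0.6 -0.   1.1] gap 85.6
clamped t 44.7 p [431.  125.7  10.3] F [-1.4  0.5 10.5] gap 25.2
lifted t 46.1 p [430.4 125.6 149.2] F [-0.  -0.5 -1. ] gap 24.9
```

View pics/b_c.png

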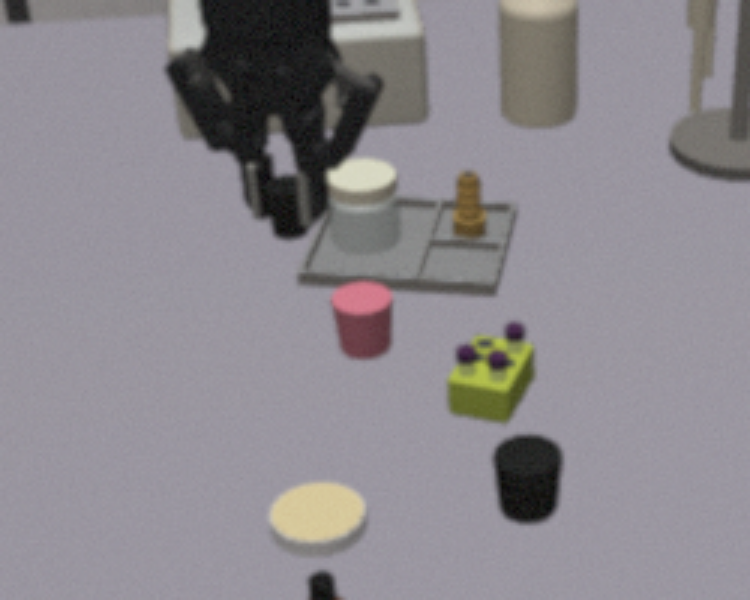

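The bung is held near upright. Placing it, then clearing the arm for the final pictures.

Run:
```python
from act import *
place("small",0); let()
movep([552,289,250],R(P["small"][4]))
goto_joints([-1.255,0.521,-0.036,1.599,0.021,1.021,-0.113]); wait(0.5)
pic("side","end_s");pic("top","end_t");rep("end")
import cv2
b=cv2.resize(cv2.imread("pics/end_s.png")[110:250,200:390],None,fx=2.1,fy=2.1)
a=cv2.resize(cv2.imread("pics/end_t.png")[230:345,100:215],None,fx=3.4,fy=3.4)
h=max(a.shape[0],b.shape[0]);f=lambda i:cv2.copyMakeBorder(i,0,h-i.shape[0],0,0,0)
cv2.imwrite("pics/end_c.png",np.hstack([f(a),f(b)]))
```

```text
over t 47.0 p [552.6 288.5 149. ] F [ 0.8 -0.1  0.2] gap 24.7
set hit=True t 48.4 p [552.6 289.4  14.4] F [-1.  -0.3  9.3] gap 25.3
released t 50.1 p [551.9 289.1 149.2] F [-0.4  0.4 -0.8] gap 85.5
end t 52.8 p [235.6 579.3 231.7] F [ 0.1 -0.7  0.2] gap 85.7
```

View pics/end_c.png

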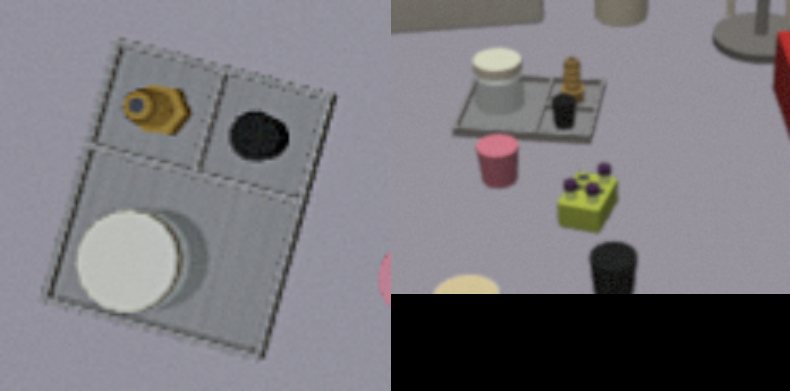

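View pics/end_t.png

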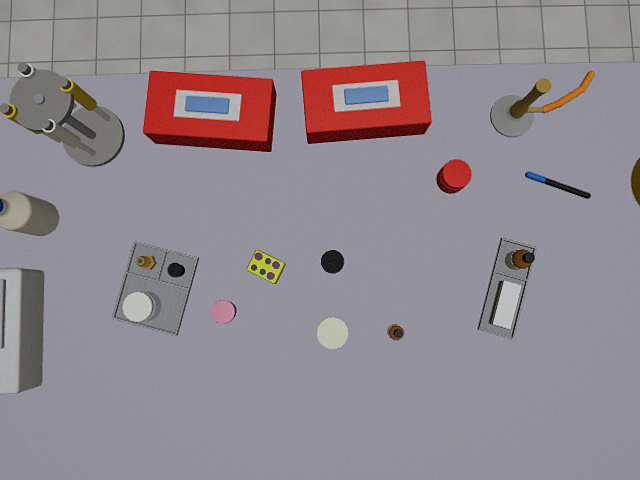

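View pics/end_s.png

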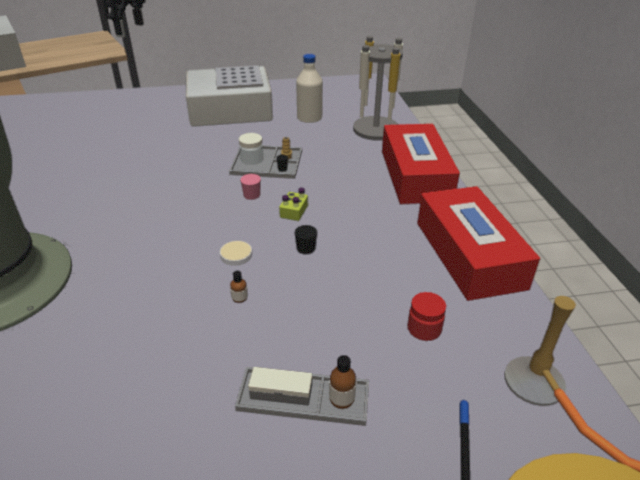

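Everything looks in place: fitting (146,262), bung (176,270), jar (138,306), box (506,304) and bottle (520,258). The spares and the pink look-alike are unmoved. One last numeric check: the bung's top should be level at about 38 mm.

Run:
```python
from h import *
from plan import *
from workcell import *
c=camera("top")
def tl(p,w): 
    d=np.array(w[:2])-p[:2];return np.round([cos(p[2])*d[0]+sin(p[2])*d[1],-sin(p[2])*d[0]+cos(p[2])*d[1],w[2]],1)
for n,p,pts in [("bung",B,[(171,269),(175,265),(175,270),(175,274),(178,269)]),("jar",B,[(130,306),(138,300),(138,306),(138,313),(146,306)]),("fit",B,[(140,261)]),("box",N,[(506,285),(514,288),(506,304),(496,324),(504,326)]),("tallcap",N,[(527,257)])]:
    print(n,[tl(p,at_depth(c,*q)).tolist() for q in pts])
```

```text
bung [[42.4, -27.2, 42.5], [51.2, -30.7, 36.5], [42.3, -33.6, 37.9], [35.3, -36.0, 39.6], [45.4, -38.2, 37.2]]
jar [[-39.4, 21.2, 61.5], [-25.7, 10.6, 59.9], [-35.5, 6.2, 64.3], [-48.0, 4.1, 60.1], [-32.1, -7.3, 62.7]]
fit [[42.6, 28.4, 54.5]]
box [[2.3, 10.1, 36.5], [1.4, -6.5, 33.5], [-31.1, 0.5, 33.6], [-71.4, 8.9, 32.9], [-71.0, -5.1, 36.2]]
tallcap [[54.3, 3.0, 88.2]]
```

All tops lie at the expected heights within the range noise, and every item sits well inside its compartment. Handing in.

```bash
python3 -c "
from workcell import *
finish_job();print(read_state()['time'])"
```

```text
the job is handed in; nothing more can be done
the job is handed in; nothing more can be done
```

Both kits are made up and the job is handed in, at about 53 s on the robot's clock.

- **Narrow tray:** the slide box lies flat, lid up, in the long compartment, and the tall amber bottle stands in the short one.
- **Broad tray:** the white-lidded jar stands in the large compartment, with the brass fitting and the smaller bung standing in the two small ones.

**Last checks:** in the final pictures from both cameras every item is upright and inside its compartment. The short bottle, big bung, pink look-alike and red jar look unmoved. Top heights read:

| Item | Measured top (mm) | Expected (mm) |
|---|---|---|
| Bung | 36.5–42.5 | 38 |
| Jar | 60–64 | 60 |
| Fitting | 54.5 | 54 |
| Box | 33–36.5 | 34 |
| Tall bottle | 88 | 89 |

I took the few mm of scatter as range noise.

**Disagreements:** the two cameras differed by 2–3.5 mm on the starting positions, so I averaged them. The top view just after placing the box was blocked by the arm; the later top view showed it in place. On every placement the 6 N force guard stopped the arm at the tray floor, with 8–12 N on the tool. No check failed.

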